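# Select the reader and scan the label in the print inspection bay

### The job

Turn the selector knob to the blue mark so that it clicks in there, then pull the reader wand out of its orange dock, lay it flat on the dark mat and let go of it. Take it again by its black handle, reach its nose in under the bay's front beam and hold it steady for about two seconds pointing at the centre of the label, some 6 cm away from it; then lay it back flat on the mat. Leave the knob on blue, and do not shove the other things about or disturb the finished print in the bay.

Things in the scene. Friction and masses are not known exactly. Their poses are not given: they have to be found in the camera images.
- selector_box: Fixed dark grey control box, 150 (x) by 140 (y) by 60 mm high, origin at the centre of its underside, x axis away from the robot at yaw 0. The selector knob stands on the middle of its top, with four coloured marks around it, 50 mm from its axis. Seen from above and going clockwise in steps of 0.7 rad, starting from the box's -x direction, they are white, yellow, blue, red.
- selector (a joint): Angle of the selector knob (rad), growing clockwise seen from above. It clicks (spring detents) at 0 = white, 0.7 = yellow, 1.4 = blue, 2.1 = red, with end stops at white and red; it starts on white or yellow. Let go within about 0.25 rad of a click it snaps there. Turning it past a click takes up to about 0.15 N m.
- selector_grip (a point): Point on the vertical axis of the knob, at the height to grip, 97 mm above the bench. The black knob is a 64 mm disc carrying an upright bar grip, 61 mm long, 14 mm wide, 32 mm high (top 104 mm above the bench), with a white line on the end that points at the selected mark. This point's frame turns with the knob: its -x axis points along the bar towards the mark.
- wand: Loose hand-held label reader, a straight bar 190 mm long along its x axis, 0.15 to 0.3 kg. Rear half (x -95 to +5 mm): black rubber handle 34 mm wide, 30 mm high. Front half (x +5 to +95 mm): white head 40 mm wide, 36 mm high, dark red window in its front end. Origin at mid-length on its flat underside, z up; it lies flat. Reads along +x out of the window.
- wand_nose (a point): Centre of the window in the wand's front end, 95 mm ahead of the wand's origin and 18 mm above its underside; its x axis is the reading direction, out of the nose.
- wand_handle (a point): Middle of the wand's black handle, 55 mm behind the wand's origin, 15 mm above its underside: where to hold it for reading (within 30 mm or so).
- dock: Fixed orange sleeve on the bench, 95 mm long, 58 mm wide, 50 mm high, closed at the back, open along +x of its frame. Origin on the bench, mid-mouth. Inside 44 by 44 mm. At first the wand lies on the bench, its rear 83 mm in the sleeve, its nose 107 mm in front of the mouth, x axes alike. Draw it straight out along +x by 85 mm or more, raised by at most 10 mm.
- mat: Fixed thin dark grey mat, 240 (x) by 150 (y) mm, 3 mm thick; origin at the centre of its underside.
- bay: Fixed inspection bay: pale blue floor plate 190 (x) by 200 (y) mm, 6 mm thick, under a 150 mm high aluminium frame with a clear roof. Origin at the centre of its underside. Its open front faces -x: an opening 160 mm wide between posts of 20 mm, from the floor plate up to a front beam that spans 110 to 150 mm above the bench, its front face 95 mm before the origin.
- label (a point): Centre of the square 50 mm white label with black squares, near the back of the bay, 50 mm behind the bay's origin, i.e. 145 mm behind the front of the beam, 60 mm above the bench; it leans back 45 degrees, facing the opening and up. Axes as the bay.
- print: Finished orange print, a little vase 60 mm high, 34 mm across, loose on the bay's floor beside the label. Origin under its centre. Leave it alone.
- spool: Bystander: black and blue filament spool lying flat, 200 mm across, 65 mm high; origin under its centre.
- glue: Bystander: can, 52 mm across, 85 mm high; origin under its centre.
- cleaner: Bystander: white bottle with a red cap, 66 mm across, 170 mm high; origin under its centre.
- jar: Bystander: clear jar with a black lid, 70 mm across, 90 mm high; origin under its centre.
- scraper: Bystander: scraper with a red handle, 190 mm long along its x, lying on the bench.
- tray: Bystander: empty blue parts tray, 120 by 160 by 40 mm; origin under its centre.
- brush: Bystander: brush, 170 mm long along its x, lying on the bench.

How it is judged:
On the way, in this order (a step that is already met when the one before it is completed fails the run):
1. the selector clicked to the blue mark (value of joint selector between 1.25 and 1.55 rad), for 0.3 s.
2. the wand drawn from its dock, lying flat on the mat, let go (all of step 1 and x of wand in the frame of mat between -0.1 and 0.1 m and y of wand in the frame of mat between -0.06 and 0.06 m and z of wand in the frame of mat between -0.003 and 0.01 m and angle between wand's own z axis and vertical below 0.1 rad and linear speed of wand below 0.02 m/s and contact force between the fingers and wand below 0.05 N), for 0.2 s.
3. the wand, held by its handle, points steadily at the label's centre from 30 to 85 mm (all of step 1 and x of label in the frame of wand_nose between 0.03 and 0.085 m and y of label in the frame of wand_nose between -0.016 and 0.016 m and z of label in the frame of wand_nose between -0.016 and 0.016 m and linear speed of wand below 0.03 m/s and angular speed of wand below 0.2 rad/s and contact force between the fingers and wand above 1 N and distance between the grasp point and wand_handle below 0.05 m), for 1.2 s.
At the end, for the whole second after the job is handed in: The selector is on blue (1.25 to 1.55 rad); the wand lies flat (tilt below 0.1 rad), let go and at rest on the mat, its origin within 100 mm (along the mat's x) and 60 mm (y) of the mat's centre and at most 10 mm above the mat's underside (all of step 2 and velocity of joint selector below 0.1 rad/s); the robot touches nothing.
It fails at once if another thing on the bench shoved more than 40 mm (distance of any of spool, glue, cleaner, jar, scraper, tray, brush from where it was at the start of the episode above 0.04 m).
It fails at once if the finished print shifted more than 20 mm or tipped (distance of print from where it was at the start of the episode above 0.02 m or angle between print's own z axis and vertical above 0.3 rad).
It also fails if it takes over 67 s, if anything falls off the work surface, if the arm or the gripper's body presses on something with over 40 N, if the wrist force passes 120 N, or if a joint passes its speed limit or range.

### The arm

A 7-joint arm with a two-finger parallel gripper is mounted at the origin on the work surface. World frame = base frame: x ahead of the robot, y to its left, z up, the work surface at z = 0. Lengths are in m, angles in rad, forces in N, time in s.
With the tool pointing down it reaches from about 0.425 to 0.95 m from the base axis. Payload 4.7 kg.
Tool frame: the origin (TCP) lies on the centre line of the jaws, within the pads' length; the fingertips stand 11 mm ahead of it and the grasp point (between the pads) lies 8 mm behind it; z points along the fingers, y is the direction in which the jaws open and shut (so a half turn about z gives the same grasp; the last joint's range is limited). The gripper opens to 87 mm and grips with 3 to 60 N. Pads are 19 mm wide; open, the fingers measure 117 mm over their backs; the gripper's body (75 mm by 190 mm) begins 51 mm behind the grasp point.
Start: joints at [-1.302, 0.469, -0.049, 1.532, 0.024, 1.141, -0.082], TCP at [0.198, 0.645, 0.234] pointing down, gripper open.
Joint ranges: [-2.59, 2.59], [-0.33, 1.99], [-1.39, 1.29], [0.1, 2.45], [-1.04, 4.18], [0.21, 1.99], [-2.66, 2.66]. Speed limits (rad/s): [2.57, 2.57, 3.14, 3.14, 3.14, 3.14, 3.14].

### API

Orientations are given as a rotation vector (axis times angle).
In Python, from bench import * gives the robot as it stands.
- The arm moves only by the tool move_arm, never from a script. Its argument "motion" is a list that holds one entry, the list of rows, each a list of 5 numbers: the closure, from 0 (fully open) to 1 (shut), then the shift along the tool's x, y, z in units of 50 mm (1.0 is 50 mm), then the turn about the tool's z in units of 6 degrees (1.0 is 6 degrees). A call has 1 to 12 rows; each row shifts and turns the commanded pose from where the row before left it, along the tool's axes as they then stand; what a row does not reach is not made up. A row lasts 1/8 s, in which the tool goes at most 62.5 mm and 10.7 degrees, less where a joint would pass 70% of its speed; a pose out of reach is approached as far as the arm can. A call is refused whole if a number of a shift passes 1 or a number of a turn 1, either way. A call with a gripper value outside its range is refused whole. The fingers move at their own pace and stop on an object; "newtons" is the grip in N (left out, the last holds). Time passes only in rows, so rows that do not move let the fingers close. It gives the time, the measured TCP pose, the force and the opening at its end, in the units of the state.
- read_state(): the state, without advancing time (a new reading comes with each control period).
- snapshot(name): name is "side" or "top"; returns a dict with "img" (480x640x3 uint8, red, green, blue), "fov_y" (degrees; the focal length in pixels is half the picture's height over the tangent of half this angle, whatever the lens; pixels are square), "cx", "cy" (the principal point, pixels), "xyz" and "rotation" of the camera in the world. Camera axes: x right, y down, z forward; pixel columns grow to the right and rows downward; lengths in m; the calibration is good to about 2 mm. A picture is of the moment at which its call begins. There is no depth.
- job_done(): hands the job in, once; it reports no verdict.
The state is a dict: "time": time; "q": joint angles; "joint_vel": joint speeds; "tau": joint torques, N m; "eef_pos": TCP position; "ee_rot": TCP orientation; "force": force on the tool from outside, world axes, zero at the start; "ft_torque": the same for the moment, N m; "opening": finger opening in m.
Only numpy, scipy, OpenCV 4.12 (cv2) and the standard library are available. Lean on these libraries where they do the work, as an engineer would, in place of code of your own. Each camera call takes 0.05 s, during which the arm holds its last target. There are 200 camera calls.

## Working session

There is one attempt and no reset: what is moved stays moved. The work goes in short steps, Python scripts to look and compute and a tool call to move; the robot and the scene stay as the last step left them, time stands still between calls to the robot, and variables do not carry over. Pictures are saved under pics/ and viewed, about 8 in all and at most 12, crops included, and the job is handed in when it is done.

Besides the shell and the picture viewer there is one more tool, called after ">>>" as name(argument=value, ...) on one line, values as JSON. move_arm: Moves the arm, as the interface text tells. Its arguments: {"type":"object","properties":{"motion":{"type":"array","items":{"type":"array","items":{"type":"array","items":{"type":"number"}}}},"newtons":{"type":"number"}},"required":["motion"]}

```bash
mkdir -p pics; cat > h.py <<'E'
from bench import *
import numpy as np, cv2
def cam(n):
    s=snapshot(n); s['f']=240/np.tan(np.radians(s['fov_y'])/2); return s
def save(s,p): cv2.imwrite('pics/'+p,s['img'][:,:,::-1])
def R(s):
    r=np.array(s['rotation'],float)
    return r if r.shape==(3,3) else cv2.Rodrigues(r)[0]
def ray(s,u,v,z):
    d=R(s)@np.array([(u-s['cx'])/s['f'],(v-s['cy'])/s['f'],1]); o=np.array(s['xyz'])
    return o+d*(z-o[2])/d[2]
def proj(s,p):
    c=R(s).T@(np.array(p)-s['xyz']); return c[:2]/c[2]*s['f']+[s['cx'],s['cy']]
E
python3 - <<'E'
from h import *
for n in('top','side'):
    s=cam(n); save(s,n+'0.png'); print({k:s[k] for k in s if k!='img'})
print(read_state())
E
```

```text
{'fov_y': 45.16175828749279, 'cx': 319.0930235003876, 'cy': 232.71333860306282, 'xyz': array([0.35785992, 0.01085645, 1.49351279]), 'rotation': array([-2.13238542,  2.15385239, -0.15320525]), 'f': np.float64(577.1057365563738)}
{'fov_y': 43.34693885913345, 'cx': 324.7172086986015, 'cy': 238.0393621145657, 'xyz': array([0.23641905, 0.95399974, 1.22843895]), 'rotation': array([-0.48129879,  2.78032994, -1.07736765]), 'f': np.float64(603.9071950794236)}
{'time': 0.1, 'q': array([-1.3018858 ,  0.46933513, -0.04859691,  1.53356812,  0.02410768,
        1.1409861 , -0.08228625]), 'joint_vel': array([ 0.00021402, -0.00130546, -0.0016418 , -0.00224768,  0.00028601,
        0.00028446,  0.00079809]), 'tau': array([ 5.52439669e-04, -5.09173000e+01, -8.11861013e-02, -2.36831295e+01,
       -6.14829292e-02,  3.44442751e-02,  5.52671133e-05]), 'eef_pos': array([0.19790013, 0.64480028, 0.23262434]), 'ee_rot': array([-4.65970691e-01, -3.10665074e+00,  2.67070142e-03]), 'force': array([0.37186671, 0.17850724, 0.68190569]), 'ft_torque': array([-0.05790459,  0.01182057,  0.02388584]), 'opening': 0.0873360094890433}
```

View pics/top0.png

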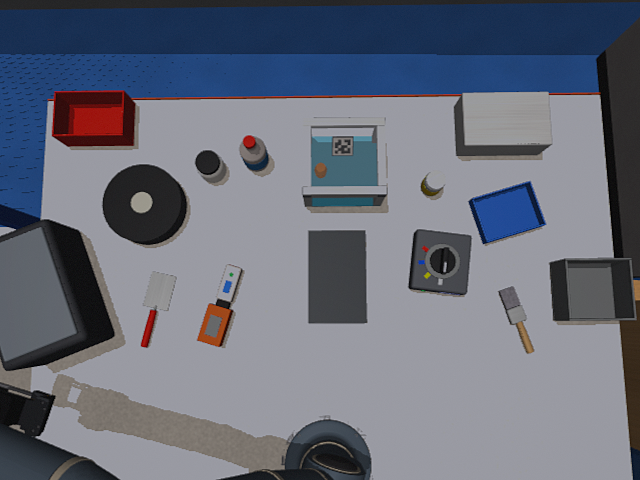

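View pics/side0.png

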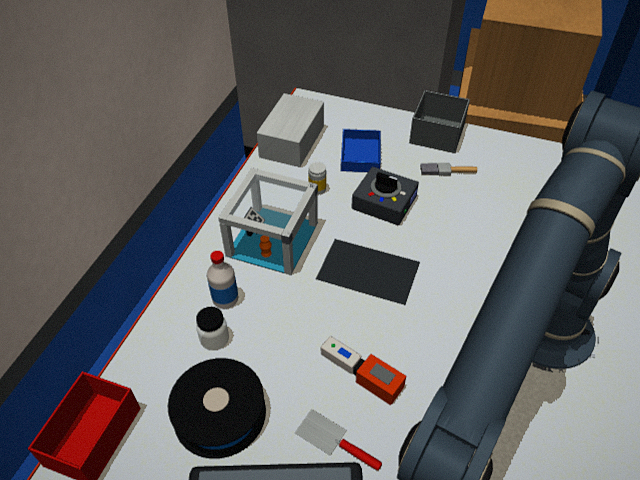

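```bash
python3 - <<'E'
from h import *
s=cam('top'); t=cam('side'); im=s['img']
a=cv2.resize(im[220:305,400:480],None,fx=5,fy=5,interpolation=2); b=cv2.resize(im[255:355,185:255],None,fx=4.25,fy=4.25,interpolation=2)
c=cv2.resize(im[110:330,295:395],None,fx=2,fy=2)
w=np.zeros((450,1000,3),np.uint8)
w[:425,:400]=a; w[:425,400:400+b.shape[1]]=b[:425]; w[:440,700:900]=c
cv2.imwrite('pics/crop.png',cv2.resize(w[:,:900],(800,400))[:,:,::-1])
hsv=cv2.cvtColor(im,cv2.COLOR_RGB2HSV)
def blob(lo,hi,box,z):
    m=cv2.inRange(hsv,np.array(lo),np.array(hi)); k=np.zeros_like(m); x0,y0,x1,y1=box; k[y0:y1,x0:x1]=m[y0:y1,x0:x1]
    cs=cv2.findContours(k,0,1)[0]; c=max(cs,key=cv2.contourArea); r=cv2.minAreaRect(c)
    P=[ray(s,*p,z)[:2].round(4) for p in cv2.boxPoints(r)]
    print(box,r,[p.tolist() for p in P],'ctr',ray(s,*r[0],z)[:2].round(4)); return r
print('dock');blob((3,150,100),(18,255,255),(190,290,245,360),.05)
print('wandhead');blob((0,0,150),(180,80,255),(212,262,246,310),.036)
print('mat');blob((0,0,30),(180,60,90),(295,220,380,335),.003)
print('box');blob((0,0,30),(180,60,110),(395,220,485,305),.06)
for n,b in dict(blue=((100,150,100),(130,255,255)),yel=((22,150,120),(35,255,255)),red=((0,150,120),(6,255,255))).items(): print(n);blob(*b,(405,235,445,295),.06)
print('floor');blob((85,60,60),(105,255,255),(300,120,390,215),.006)
E
```

```text
dock
(190, 290, 245, 360) ((213.6116180419922, 324.649169921875), (22.956846237182617, 38.72343826293945), 17.650123596191406) [[0.3084, 0.3198], [0.3985, 0.2925], [0.3808, 0.2378], [0.2911, 0.2656]] ctr [0.3445 0.279 ]
wandhead
(212, 262, 246, 310) ((228.5, 285.4999694824219), (46.99999237060547, 32.99999237060547), 90.0) [[0.5014, 0.2883], [0.5005, 0.2046], [0.3823, 0.2035], [0.3831, 0.2863]] ctr [0.4415 0.2457]
mat
(295, 220, 380, 335) ((337.5, 276.5), (91.0, 57.0), 90.0) [[0.5833, 0.0424], [0.5818, -0.1064], [0.347, -0.1013], [0.3484, 0.0441]] ctr [ 0.4638 -0.0303]
box
(395, 220, 485, 305) ((440.1402587890625, 261.73779296875), (58.528717041015625, 61.068641662597656), 6.34019136428833) [[0.4274, -0.2019], [0.5792, -0.2237], [0.5612, -0.3688], [0.4101, -0.3448]] ctr [ 0.4939 -0.2848]
blue
(405, 235, 445, 295) ((421.0, 261.5), (3.0, 6.0), 90.0) [[0.4988, -0.2298], [0.4986, -0.2448], [0.4911, -0.2445], [0.4913, -0.2296]] ctr [ 0.495  -0.2372]
yel
(405, 235, 445, 295) ((426.75006103515625, 274.7500305175781), (3.5355336666107178, 5.656853675842285), 45.0) [[0.4601, -0.2421], [0.4699, -0.2524], [0.4636, -0.2584], [0.4538, -0.2481]] ctr [ 0.4618 -0.2503]
red
(405, 235, 445, 295) ((424.9999694824219, 248.49998474121094), (5.54700231552124, 3.0508511066436768), 33.690067291259766) [[0.5282, -0.2405], [0.5346, -0.2449], [0.5267, -0.2562], [0.5204, -0.2517]] ctr [ 0.5275 -0.2483]
floor
(300, 120, 390, 215) ((343.9999694824219, 160.49998474121094), (65.99998474121094, 48.99999237060547), 0.0) [[0.7055, 0.0362], [0.8395, 0.0352], [0.8375, -0.1411], [0.7036, -0.1378]] ctr [ 0.7711 -0.0519]
```

View pics/crop.png

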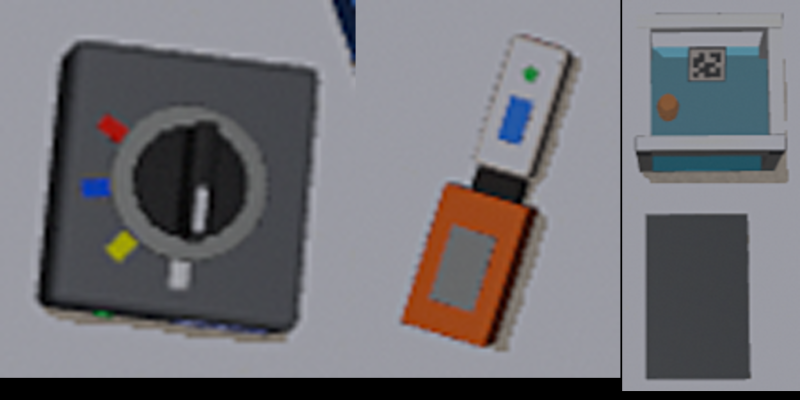

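```bash
cat >> h.py <<'E'
def yaw():
    M=cv2.Rodrigues(np.array(read_state()['ee_rot']))[0]; return np.arctan2(M[1,0],M[0,0]),M
def plan(p,yw=None):
    st=read_state(); y,M=yaw(); d=np.array(p)-st['eef_pos']
    print('t',round(st['time'],2),'pos',st['eef_pos'].round(4),'yaw',round(y,3),'open',round(st['opening'],4),'F',st['force'].round(1))
    print(' shift units',(M.T@d/.05).round(2), 'turn units(after)', None if yw is None else round(-((yw-y+np.pi/2)%np.pi-np.pi/2)/np.radians(6),2))
def tri(s,a,t,b):
    f=lambda s,p:R(s)@np.array([(p[0]-s['cx'])/s['f'],(p[1]-s['cy'])/s['f'],1])
    d,e=f(s,a),f(t,b); A=np.c_[d,-e]; o,q=np.array(s['xyz']),np.array(t['xyz'])
    k=np.linalg.lstsq(A,q-o,rcond=None)[0]; P,Q=o+d*k[0],q+e*k[1]
    return (P+Q)/2,np.linalg.norm(P-Q)
def cen(s,lo,hi,box):
    m=cv2.inRange(cv2.cvtColor(s['img'],cv2.COLOR_RGB2HSV),np.array(lo),np.array(hi)); k=np.zeros_like(m); x0,y0,x1,y1=box; k[y0:y1,x0:x1]=m[y0:y1,x0:x1]
    c=max(cv2.findContours(k,0,1)[0],key=cv2.contourArea); return cv2.minAreaRect(c)
E
python3 - <<'E'
from h import *
s=cam('top'); t=cam('side')
g=[]
for n,b in dict(green=((45,80,60),(85,255,255)),blue=((100,120,100),(130,255,255))).items():
    r=cen(s,*b,(212,262,246,300)); g.append(ray(s,*r[0],.036)); print(n,r,g[-1].round(4))
    r=cen(t,*b,(320,335,362,370)); print(' side',r,ray(t,*r[0],.036).round(4))
r=cen(s,(0,0,90),(180,60,160),(205,312,225,340)); p=ray(s,*r[0],.05); print('dockwin',r,p.round(4))
print('axis yaw',np.arctan2(*(g[0]-p)[1::-1]),np.arctan2(*(g[0]-g[1])[1::-1]))
for n,z in((-.06,.036),):
    for u,v in((227.2,264.3),(241,268),(217.9,297.4),(230.4,302.6)): print(ray(s,u,v,z).round(4))
cv2.imwrite('pics/lab.png',np.hstack([cv2.resize(s['img'][110:215,295:395],(400,420),interpolation=2),cv2.resize(t['img'][160:280,215:325],(385,420),interpolation=2)])[:,:,::-1])
plan((.35,.45,.233)); plan((.50,.2,.233)); plan((.496,-.287,.233),-.143)
E
```

```text
green ((231.0, 274.5), (3.0, 2.0), 90.0) [0.4692 0.2397 0.036 ]
 side ((332.5, 345.0), (2.0, 3.0), 90.0) [0.4702 0.2371 0.036 ]
blue ((226.9000244140625, 286.29998779296875), (5.692099571228027, 11.384199142456055), 18.43494987487793) [0.4395 0.2497 0.036 ]
 side ((343.9775695800781, 352.2359619140625), (12.507975578308105, 5.935988426208496), 32.00538635253906) [0.4393 0.2464 0.036 ]
dockwin ((212.85000610351562, 325.45001220703125), (11.384199142456055, 19.922346115112305), 18.43494987487793) [0.3425 0.2808 0.05  ]
axis yaw -0.3138805163687202 -0.32418912023211005
[0.4951 0.2497 0.036 ]
[0.4854 0.2146 0.036 ]
[0.4119 0.2719 0.036 ]
[0.3986 0.2403 0.036 ]
t 0.3 pos [0.198  0.6451 0.2332] yaw 2.844 open 0.0867 F [-0.8  1.   0.4]
 shift units [-4.05 -2.84  0.01] turn units(after) None
t 0.3 pos [0.198  0.6451 0.2332] yaw 2.844 open 0.0867 F [-0.8  1.   0.4]
 shift units [-8.39 -6.74  0.01] turn units(after) None
t 0.3 pos [0.198  0.6451 0.2332] yaw 2.844 open 0.0867 F [-0.8  1.   0.4]
 shift units [-1.117e+01 -1.607e+01  1.000e-02] turn units(after) -1.48
```

View pics/lab.png

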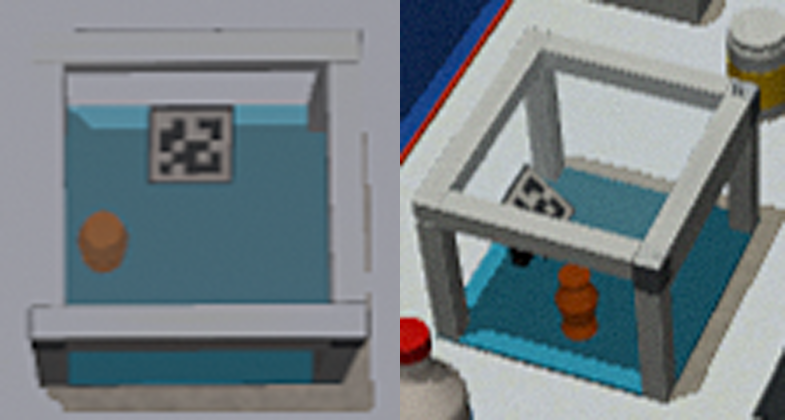

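>>> move_arm(motion=[[[0,-0.9,-0.75,0,0],[0,-0.9,-0.75,0,0],[0,-0.9,-0.75,0,0],[0,-0.9,-0.75,0,0],[0,-0.9,-0.75,0,0],[0,-0.9,-0.75,0,0],[0,-0.9,-0.75,0,0],[0,-0.9,-0.75,0,0],[0,-0.9,-0.75,0,0],[0,-0.3,-0.9,0,-0.5],[0,-0.3,-0.9,0,-0.5],[0,-0.3,-0.9,0,-0.5]]])

```text
time: 1.8
eef_pos: [0.4969, 0.0606, 0.2337]
ee_rot: [0.218, 3.134, 0.001]
force: [1.7, 0.4, -0.2]
opening: 0.0871
```

```bash
python3 - <<'E'
from h import *
s=cam('top'); t=cam('side')
print('label',ray(s,342.75,146.25,.06), tri(s,(342.75,146.25),t,(254.4,216.3)))
a,b=ray(s,302.5,195,.15),ray(s,387.5,193.5,.15); print('beam front',a,b,np.arctan2(*(a-b)[1::-1])-np.pi/2, np.linalg.norm(a-b))
plan((.496,-.287,.2),-.143)
E
```

```text
label [ 0.79383916 -0.04699417  0.06      ] (array([ 0.78903375, -0.04627878,  0.07660783]), np.float64(0.00047958235824959014))
beam front [0.6477646  0.05415137 0.15      ] [ 0.64923742 -0.14783902  0.15      ] 0.007291402248073897 0.20199575817882046
t 1.9 pos [0.4974 0.0559 0.2339] yaw 2.992 open 0.0868 F [-0.3 -0.7  0.6]
 shift units [-0.99 -6.78  0.69] turn units(after) -0.06
```

>>> move_arm(motion=[[[0.3,-0.12,-0.85,0,0],[0.3,-0.12,-0.85,0,0],[0.3,-0.12,-0.85,0,0],[0.3,-0.12,-0.85,0,0],[0.3,-0.12,-0.85,0.1,0],[0.3,-0.12,-0.85,0.2,0],[0.3,-0.12,-0.85,0.4,0],[0.3,-0.12,-0.8,0.6,0],[0.3,0,0,0.2,0],[0.3,0,0,0,0],[0.3,0,0,0,0]]])

```text
time: 3.28
eef_pos: [0.4983, -0.2773, 0.1592]
ee_rot: [0.217, 3.133, 0.001]
force: [-0.3, 0.2, 0.0]
opening: 0.0611
```

```bash
python3 - <<'E'
from h import *
s=cam('top'); t=cam('side')
plan((.496,-.287,.089),-.143)
cv2.imwrite('pics/k.png',np.hstack([cv2.resize(s['img'][220:310,395:485],(400,400),interpolation=2),cv2.resize(t['img'][120:240,330:450],(400,400),interpolation=2)])[:,:,::-1])
E
```

```text
t 3.38 pos [ 0.4982 -0.2777  0.1595] yaw 3.003 open 0.0613 F [-0.1  1.1 -0. ]
 shift units [ 0.02 -0.19  1.41] turn units(after) 0.04
```

View pics/k.png

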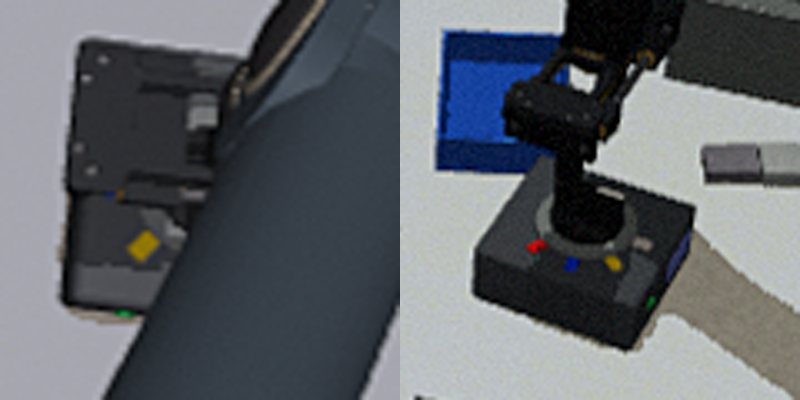

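>>> move_arm(newtons=25, motion=[[[0.3,0.02,-0.19,0,0],[0.3,0,0,0.4,0],[0.3,0,0,0.4,0],[0.3,0,0,0.4,0],[0.3,0,0,0.2,0],[0.3,0,0,0,0],[1,0,0,0,0],[1,0,0,0,0],[1,0,0,0,0],[1,0,0,0,0],[1,0,0,0,0],[1,0,0,0,0]]])

```text
time: 4.88
eef_pos: [0.4946, -0.2897, 0.0886]
ee_rot: [0.222, 3.133, -0.004]
force: [0.7, -4.0, -2.1]
opening: 0.0139
```

>>> move_arm(motion=[[[1,0,-0.03,0,0.8],[1,0,0,0,0.9],[1,0,0,0,0.9],[1,0,0,0,0.9],[1,0,0,0,0.9],[1,0,0,0,0.9],[1,0,0,0,0.9],[1,0,0,0,0.9],[1,0,0,0,0.9],[1,0,0,0,0.9],[1,0,0,0,0.9],[1,0,0,0,0.9]]])

```text
time: 6.38
eef_pos: [0.4947, -0.2897, 0.0886]
ee_rot: [1.856, 2.534, -0.0]
force: [-0.2, -1.9, 0.6]
opening: 0.0139
```

>>> move_arm(motion=[[[1,0,0,0,0.9],[1,0,0,0,0.9],[1,0,0,0,0.9],[1,0,0,0,0],[1,0,0,0,0],[1,0,0,0,0]]])

```text
time: 7.12
eef_pos: [0.4947, -0.2898, 0.0886]
ee_rot: [2.19, 2.251, 0.0]
force: [-0.7, -2.2, -0.0]
opening: 0.0139
```

```bash
python3 - <<'E'
from h import *
plan((.496,-.287,.2),-.143-1.4); print(read_state()['ft_torque'],read_state()['q'].round(2))
E
```

```text
t 7.12 pos [ 0.4947 -0.2898  0.0886] yaw 1.598 open 0.0139 F [-0.7 -2.2 -0. ]
 shift units [ 0.05  0.03 -2.23] turn units(after) -0.0
[-0.49140283  0.1105467   0.00950114] [-0.09  0.57  0.75  1.95 -0.53  0.83  0.97]
```

>>> move_arm(motion=[[[0.3,0,0,0,0],[0.3,0,0,0,0],[0.3,0,0,0,0],[0.3,0,0,-0.5,0],[0.3,0,0,-0.7,0],[0,0,0,-0.7,0],[0,0,0,-0.4,0],[0,0,0,0,0]]])

```text
time: 8.12
eef_pos: [0.4953, -0.2897, 0.2044]
ee_rot: [2.19, 2.25, 0.002]
force: [0.1, -0.2, -0.4]
opening: 0.0818
```

```bash
python3 - <<'E'
from h import *
s=cam('top');t=cam('side')
plan((.45,.2445,.2),-.305)
cv2.imwrite('pics/k2.png',cv2.resize(t['img'][120:240,330:450],(400,400),interpolation=2)[:,:,::-1])
E
```

```text
t 8.22 pos [ 0.4942 -0.2888  0.2024] yaw 1.598 open 0.0854 F [ 1.3  0.5 -0.6]
 shift units [10.69 -0.59  0.06] turn units(after) -11.83
```

View pics/k2.png

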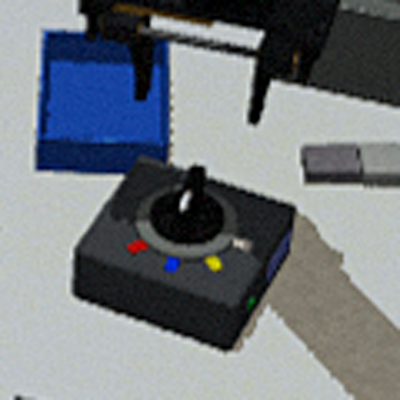

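>>> move_arm(motion=[[[0,0.89,-0.05,0,0],[0,0.89,-0.05,0,0],[0,0.89,-0.05,0,0],[0,0.89,-0.05,0,0],[0,0.89,-0.05,0,0],[0,0.89,-0.05,0,0],[0,0.89,-0.05,0,0],[0,0.89,-0.05,0,0],[0,0.89,-0.05,0,0],[0,0.89,-0.05,0,0],[0,0.89,-0.05,0,0],[0,0.89,-0.05,0,0]]])

```text
time: 9.72
eef_pos: [0.4491, 0.2446, 0.2021]
ee_rot: [-2.191, -2.251, 0.004]
force: [0.1, 0.1, 0.6]
opening: 0.0873
```

>>> move_arm(motion=[[[0.2,0,0,0,-1],[0.2,0,0,0,-1],[0.2,0,0,0,-1],[0.2,0,0,0,-1],[0.2,0,0,0,-1],[0.2,0,0,0,-1],[0.2,0,0,0.2,-1],[0.2,0,0,0.4,-1],[0.2,0,0,0.5,-1],[0.2,0,0,0.5,-1],[0.2,0,0,0.4,-1],[0.2,0,0,0,-0.8]]])

```text
time: 11.22
eef_pos: [0.448, 0.2422, 0.1003]
ee_rot: [-0.477, -3.1, 0.008]
force: [0.0, 0.0, 1.0]
opening: 0.0694
```

```bash
python3 - <<'E'
from h import *
s=cam('top');t=cam('side')
plan((.45,.2445,.016),-.305)
for c,b,bx in((s,(200,250,260,360),0),(t,(300,320,420,420),0)):
    pass
cv2.imwrite('pics/w.png',np.hstack([cv2.resize(s['img'][245:355,180:270],(360,440),interpolation=2),cv2.resize(t['img'][305:415,305:415],(440,440),interpolation=2)])[:,:,::-1])
E
```

```text
t 11.32 pos [0.4492 0.2427 0.1018] yaw 2.833 open 0.0693 F [0.8 0.1 0.6]
 shift units [-0.01  0.04  1.72] turn units(after) -0.03
```

View pics/w.png

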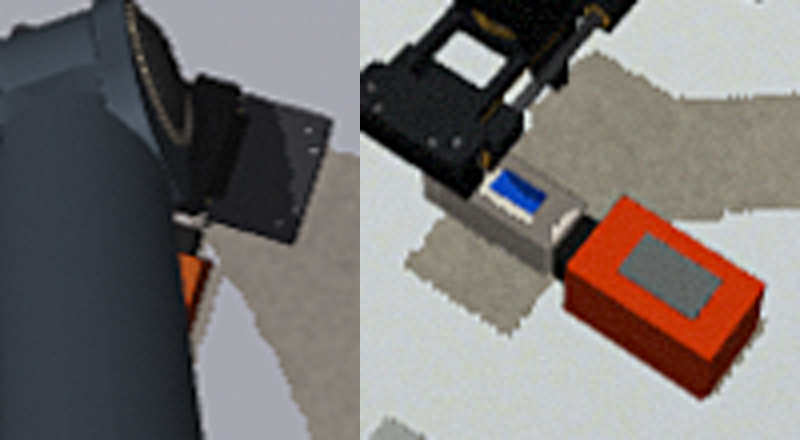

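>>> move_arm(newtons=20, motion=[[[0.2,-0.01,0.04,0.4,0],[0.2,0,0,0.5,0],[0.2,0,0,0.5,0],[0.2,0,0,0.3,0],[0.2,0,0,0,0],[1,0,0,0,0],[1,0,0,0,0],[1,0,0,0,0],[1,0,0,0,0],[1,0,0,0,0],[1,0,0,0,0]]])

```text
time: 12.7
eef_pos: [0.4516, 0.2453, 0.0189]
ee_rot: [0.482, 3.104, 0.001]
force: [-1.2, -1.1, 5.1]
opening: 0.04
```

>>> move_arm(motion=[[[1,0,0,-0.06,0],[1,-0.3,0,0,0],[1,-0.3,0,0,0],[1,-0.3,0,0,0],[1,-0.3,0,0,0],[1,-0.3,0,0,0],[1,-0.4,0,0,0],[1,-0.3,0,0,0],[1,0,0,0,0],[1,0,0,0,0]]])

```text
time: 13.95
eef_pos: [0.5555, 0.212, 0.0213]
ee_rot: [-0.482, -3.103, 0.0]
force: [-0.3, 0.1, -2.3]
opening: 0.0398
```

```bash
python3 - <<'E'
from h import *
plan((.555,-.03,.08),0); print(read_state()['ft_torque'])
E
```

```text
t 13.95 pos [0.5555 0.212  0.0213] yaw 2.834 open 0.0398 F [-0.3  0.1 -2.3]
 shift units [-1.46 -4.62 -1.18] turn units(after) -2.94
[-0.02787576 -0.07166305 -0.05748108]
```

>>> move_arm(motion=[[[1,0,0,-0.6,0],[1,0,0,-0.6,0],[1,-0.2,-0.65,0,0],[1,-0.2,-0.65,0,0],[1,-0.2,-0.65,0,0],[1,-0.2,-0.65,0,0],[1,-0.2,-0.65,0,0],[1,-0.2,-0.65,0,0],[1,-0.2,-0.7,0,0],[1,0,0,0,-1],[1,0,0,0,-1],[1,0,0,0,-0.95]]])

```text
time: 15.45
eef_pos: [0.5524, -0.0278, 0.0815]
ee_rot: [0.008, -3.141, -0.001]
force: [-0.1, -0.5, -1.1]
opening: 0.0398
```

```bash
python3 - <<'E'
from h import *
plan((.555,-.03,.023),0); s=cam('top');t=cam('side')
cv2.imwrite('pics/m.png',np.hstack([cv2.resize(s['img'][180:340,290:400],(275,400)),cv2.resize(t['img'][200:320,290:440],(500,400),interpolation=2)])[:,:,::-1])
E
```

```text
t 15.45 pos [ 0.5524 -0.0278  0.0815] yaw -3.137 open 0.0398 F [-0.1 -0.5 -1.1]
 shift units [-0.05 -0.05  1.17] turn units(after) 0.05
```

View pics/m.png

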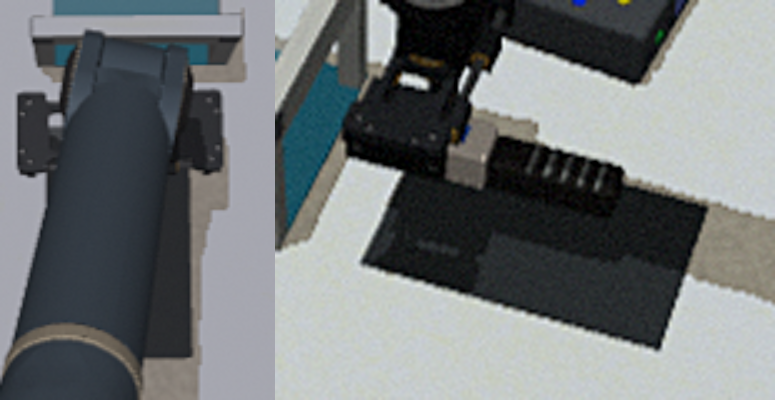

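>>> move_arm(motion=[[[1,0,0,0.4,0],[1,0,0,0.4,0],[1,0,0,0.25,0],[1,0,0,0.09,0],[1,0,0,0.04,0],[1,0,0,0,0],[1,0,0,0,0]]])

```text
time: 16.42
eef_pos: [0.5533, -0.0286, 0.023]
ee_rot: [-0.001, 3.141, 0.0]
force: [-0.6, 0.5, -0.6]
opening: 0.0395
```

>>> move_arm(motion=[[[1,0,0,0.02,0],[1,0,0,0,0],[0.2,0,0,0,0],[0.2,0,0,0,0],[0.2,0,0,0,0],[0.2,0,0,-0.3,0],[0.2,0,0,-0.6,0],[0.2,0,0,-0.6,0],[0.2,0,0,-0.5,0],[0.2,0,0,0,0],[0.2,0,0,0,0]]])

```text
time: 17.8
eef_pos: [0.5527, -0.0284, 0.1214]
ee_rot: [0.001, -3.141, -0.0]
force: [0.4, -0.8, -1.1]
opening: 0.0697
```

```bash
python3 - <<'E'
from h import *
s=cam('top');t=cam('side')
for n,b in dict(green=((45,80,60),(85,255,255)),blue=((100,120,100),(130,255,255))).items():
    try:
        r=cen(t,*b,(360,215,410,275)); print(n,r,ray(t,*r[0],.039).round(4))
    except Exception as e: print(n,e)
plan((.45,-.029,.025),0)
cv2.imwrite('pics/m2.png',cv2.resize(t['img'][200:320,290:440],(750,600),interpolation=2)[:,:,::-1])
E
```

```text
green max() iterable argument is empty
blue max() iterable argument is empty
t 17.9 pos [ 0.5524 -0.0285  0.1206] yaw -3.141 open 0.0695 F [ 0.   0.1 -0.2]
 shift units [ 2.04 -0.01  1.92] turn units(after) 0.01
```

View pics/m2.png

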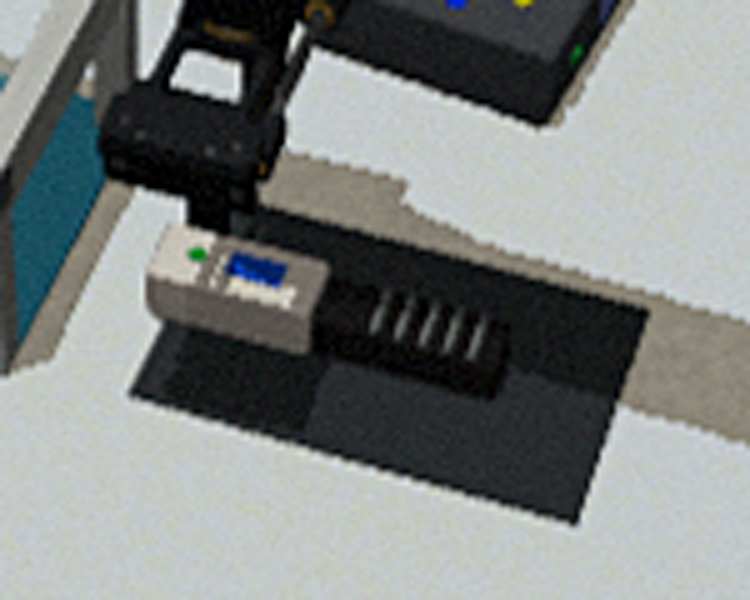

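```bash
python3 - <<'E'
from h import *
s=cam('top');t=cam('side')
for n,b in dict(green=((45,80,60),(85,255,255)),blue=((100,120,60),(130,255,255))).items():
    r=cen(t,*b,(320,240,352,262)); print(n,r,ray(t,*r[0],.039).round(4))
for p in((165,225),(330,265),(312,308),(148,272)): print(ray(t,290+p[0]/5,200+p[1]/5,.039).round(4))
for p in((510,320),(497,358)): print('rear',ray(t,290+p[0]/5,200+p[1]/5,.033).round(4))
E
```

```text
green ((329.0, 250.5), (1.0, 2.0), 90.0) [ 0.5725 -0.0302  0.039 ]
blue ((340.676513671875, 253.29412841796875), (11.156637191772461, 4.123105525970459), 14.03624439239502) [ 0.5407 -0.0313  0.039 ]
[ 0.5938 -0.043   0.039 ]
[ 0.5034 -0.0457  0.039 ]
[ 0.5032 -0.0147  0.039 ]
[ 0.5911 -0.0092  0.039 ]
rear [ 0.406  -0.0462  0.033 ]
rear [ 0.4055 -0.0196  0.033 ]
```

>>> move_arm(motion=[[[0.2,0.5,0,0,0],[0.2,0.5,0,0,0],[0.2,0.5,0,0,0],[0.2,0.4,0,0,0],[0.2,0,0,0.5,0],[0.2,0,0,0.5,0],[0.2,0,0,0,0]]])

```text
time: 18.88
eef_pos: [0.4565, -0.0288, 0.0699]
ee_rot: [0.001, -3.137, 0.001]
force: [-0.5, 0.2, -0.1]
opening: 0.0696
```

>>> move_arm(newtons=25, motion=[[[0.2,0.15,0,0,0],[0.2,0,0,0.4,0],[0.2,0,0,0.4,0],[0.2,0,0,0.24,0],[0.2,0,0,0,0],[0.2,0,0,0,0],[1,0,0,0,0],[1,0,0,0,0],[1,0,0,0,0],[1,0,0,0,0],[1,0,0,0,0],[1,0,0,0,0]]])

```text
time: 20.38
eef_pos: [0.4507, -0.0286, 0.0195]
ee_rot: [0.001, -3.142, -0.0]
force: [1.0, 0.5, 1.5]
opening: 0.0337
```

```bash
python3 - <<'E'
from h import *
plan((.448,-.047,.060),0)
E
```

```text
t 20.38 pos [ 0.4507 -0.0286  0.0195] yaw -3.141 open 0.0337 F [1.  0.5 1.5]
 shift units [ 0.05 -0.37 -0.81] turn units(after) 0.01
```

>>> move_arm(motion=[[[1,0,0,-0.4,0],[1,0,0,-0.4,0],[1,0,-0.37,0,0],[1,-0.3,0,0,0],[1,-0.3,0,0,0],[1,0,0,0,0],[1,0,0,0,0]]])

```text
time: 21.25
eef_pos: [0.4802, -0.0467, 0.059]
ee_rot: [0.002, -3.14, -0.0]
force: [0.7, 0.0, -2.0]
opening: 0.0343
```

```bash
python3 - <<'E'
from h import *
s=cam('top');t=cam('side')
plan((.591,-.047,.0585),0)
g=[]
for n,b in dict(green=((45,80,60),(85,255,255)),blue=((100,120,60),(130,255,255))).items():
    try: r=cen(t,*b,(300,225,340,265)); print(n,r,ray(t,*r[0],.078).round(4))
    except Exception as e: print(n,e)
cv2.imwrite('pics/m3.png',cv2.resize(t['img'][190:310,270:420],(750,600),interpolation=2)[:,:,::-1])
E
```

```text
t 21.35 pos [ 0.4799 -0.0469  0.0592] yaw -3.141 open 0.0337 F [ 0.5  0.5 -1.5]
 shift units [-2.22 -0.    0.01] turn units(after) 0.01
green ((321.0, 232.5), (1.0, 2.0), 90.0) [ 0.6016 -0.0495  0.078 ]
blue ((332.50006103515625, 235.50003051757812), (10.914102554321289, 4.123105525970459), 14.03624439239502) [ 0.57   -0.0496  0.078 ]
```

View pics/m3.png

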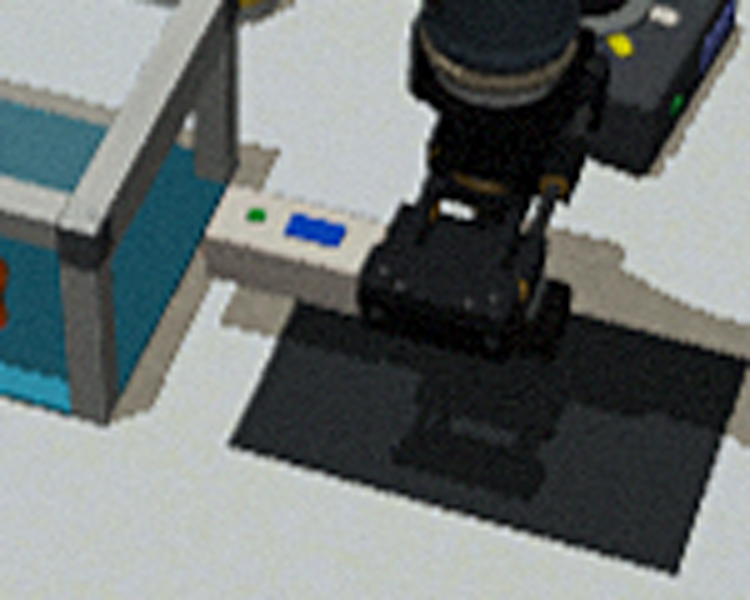

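>>> move_arm(motion=[[[1,-0.2,0,0,0],[1,-0.3,0,0,0],[1,-0.3,0,0,0],[1,-0.3,0,0,0],[1,-0.3,0,0,0],[1,-0.3,0,0,0],[1,-0.3,0,0,0],[1,-0.2,0,0,0],[1,0,0,0,0],[1,0,0,0,0],[1,0,0,0,0],[1,0,0,0,0]]])

```text
time: 22.85
eef_pos: [0.5903, -0.047, 0.0596]
ee_rot: [0.001, -3.141, -0.0]
force: [-0.2, -0.3, -1.0]
opening: 0.0337
```

```bash
python3 - <<'E'
from h import *
s=cam('top');t=cam('side')
plan((.591,-.047,.0585),0)
cv2.imwrite('pics/m4.png',np.hstack([cv2.resize(s['img'][110:260,290:400],(330,450)),cv2.resize(t['img'][160:280,215:335],(450,450),interpolation=2)])[:,:,::-1])
E
```

```text
t 22.95 pos [ 0.5905 -0.0471  0.0596] yaw -3.141 open 0.0339 F [-0.3 -0.3 -2.2]
 shift units [-0.01  0.    0.02] turn units(after) 0.01
```

View pics/m4.png

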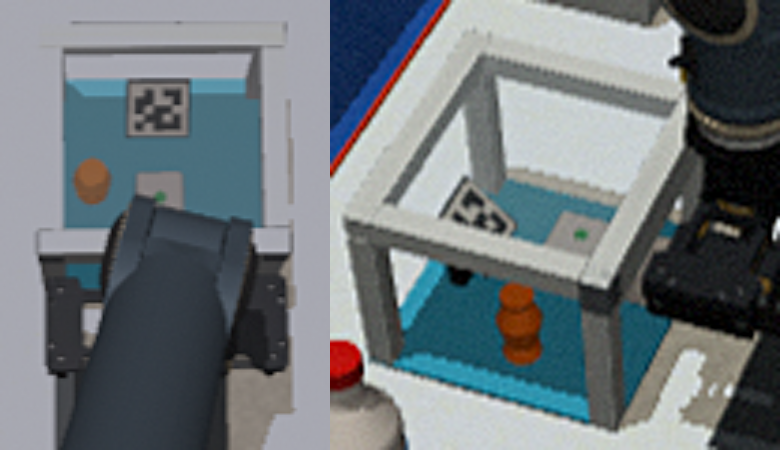

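>>> move_arm(motion=[[[1,0,0,0,0],[1,0,0,0,0],[1,0,0,0,0],[1,0,0,0,0],[1,0,0,0,0],[1,0,0,0,0],[1,0,0,0,0],[1,0,0,0,0],[1,0,0,0,0],[1,0,0,0,0],[1,0,0,0,0],[1,0,0,0,0]]])

```text
time: 24.45
eef_pos: [0.5907, -0.047, 0.0595]
ee_rot: [0.001, -3.142, -0.0]
force: [-0.5, -0.2, -1.3]
opening: 0.0335
```

>>> move_arm(motion=[[[1,0,0,0,0],[1,0,0,0,0],[1,0,0,0,0],[1,0,0,0,0],[1,0,0,0,0],[1,0,0,0,0],[1,0.2,0,0,0],[1,0.4,0,0,0],[1,0.4,0,0,0],[1,0.4,0,0,0],[1,0.4,0,0,0],[1,0.4,0,0,0]]])

```text
time: 25.95
eef_pos: [0.4792, -0.0471, 0.0596]
ee_rot: [0.001, -3.141, -0.0]
force: [0.2, 1.5, -1.8]
opening: 0.0339
```

>>> move_arm(motion=[[[1,0.4,0.1,0,0],[1,0.2,0.2,0,0],[1,0,0.06,0,0],[1,0,0,0.3,0],[1,0,0,0.3,0],[1,0,0,0.1,0],[1,0,0,0.06,0],[1,0,0,0,0],[1,0,0,0,0]]])

```text
time: 27.08
eef_pos: [0.451, -0.0292, 0.0218]
ee_rot: [-0.001, 3.141, 0.0]
force: [-1.2, 0.4, -1.6]
opening: 0.0337
```

```bash
python3 - <<'E'
from h import *
plan((.4507,-.0286,.0195),0)
E
```

```text
t 27.07 pos [ 0.451  -0.0292  0.0218] yaw -3.141 open 0.0337 F [-1.2  0.4 -1.6]
 shift units [0.01 0.01 0.05] turn units(after) 0.01
```

>>> move_arm(motion=[[[1,0,0,0.05,0],[1,0,0,0,0],[1,0,0,0,0],[0.2,0,0,0,0],[0.2,0,0,0,0],[0.2,0,0,0,0],[0.2,0,0,-0.3,0],[0.2,0,0,-0.6,0],[0.2,0,0,-0.8,0],[0.2,0,0,-0.8,0],[0.2,0,0,0,0],[0.2,0,0,0,0]]])

```text
time: 28.58
eef_pos: [0.4502, -0.029, 0.1442]
ee_rot: [-0.001, 3.142, 0.001]
force: [1.4, -0.3, -0.5]
opening: 0.0692
```

```bash
python3 - <<'E'
from h import *
s=cam('top');t=cam('side')
plan((.45,-.029,.2),0)
for n,b in dict(green=((45,80,60),(85,255,255)),blue=((100,120,60),(130,255,255))).items():
    r=cen(t,*b,(318,238,355,265)); print(n,r,ray(t,*r[0],.039).round(4))
cv2.imwrite('pics/end.png',cv2.resize(t['img'][150:310,220:430],(788,600),interpolation=2)[:,:,::-1])
E
```

```text
t 28.68 pos [ 0.4497 -0.0291  0.1432] yaw -3.141 open 0.0697 F [-0.6  0.  -0.4]
 shift units [-0.    0.   -1.14] turn units(after) 0.01
green ((329.0, 250.0), (2.0, 2.0), 90.0) [ 0.5731 -0.0318  0.039 ]
blue ((340.5, 253.50001525878906), (10.75174331665039, 4.427188396453857), 18.43494987487793) [ 0.5409 -0.0305  0.039 ]
```

View pics/end.png

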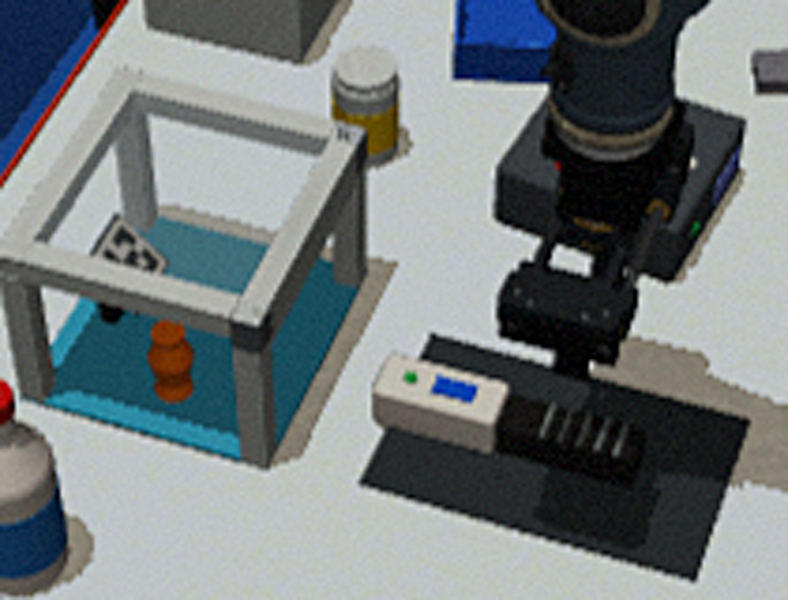

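The wand lies flat and free on the mat, the print is upright in the bay, and the gripper is clear of everything. I'm handing in.

```bash
python3 -c "
from bench import *
print(job_done())"
```

```text
the job is handed in; nothing more can be done
None
```

The job is handed in at about 29 s on the robot's clock; `job_done()` gives no verdict, so I judged the steps from my own readings.

- **Knob:** I turned it 1.4 rad, from white to blue. The tool yaw ended exactly on blue, and a picture after I let go showed the knob's line pointing at the blue mark. The arm hid the knob in the last picture, so I did not see it again at the end. Nothing went near it after that.
- **Wand out of the dock:** I drew it straight out by about 109 mm, laid it on the mat and let go. The picture showed it flat.
- **Reading the label:** I took it again by the handle. I held it still for over 2 s with the nose about 60 mm from the label's centre. By my measurements it was within a few mm of the centre sideways and in height, with no visible droop.
- **Wand back on the mat:** The last picture shows it flat and released, with its origin about 35 mm from the mat's centre in x and 1 mm in y. The gripper was about 0.14 m up and clear. The print stood where it was.

No check failed or disagreed. The spool, jar, scraper and brush were not fully in the last picture. The gripper stayed well clear of all of them.

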